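Fill the staining caddy

ROBOT

A 6-joint arm with a two-finger parallel gripper is mounted at the origin on a cart in front of the work surface, level with it; the furniture and walls round the work are solid. World frame = base frame: x ahead of the robot, y to its left, z up, the work surface at z = 0. Lengths are in m, angles in rad, forces in N, time in s.
With the tool pointing down it reaches from about 0.325 to 0.875 m from the base axis. Payload 4.4 kg.
Tool frame: the origin (TCP) lies at the very end of the fingers, on their centre line; the grasp point (between the pads) lies 19 mm behind it; z points along the fingers, y is the line along which they close (so a half turn about z gives the same grasp; the last joint's range is limited). The gripper opens to 85 mm and grips with 20 to 120 N. Pads are 22 mm wide; open, the fingers measure 114 mm over their backs; the gripper's body (76 mm by 85 mm) begins 54 mm behind the grasp point. The pads swing forward as they close: fully open they stand 13 mm farther back than shut.
Start: joints at [-1.488, 0.207, 1.542, -0, 1.393, -0.15], TCP at [0.133, -0.559, 0.231] pointing down, gripper open.
Joint ranges: [-2.73, 2.73], [-0.86, 2.22], [0.23, 2.46], [-1.11, 4.25], [0.08, 2.63], [-2.82, 2.82]. Speed limits (rad/s): [2.79, 2.79, 3.14, 3.14, 3.14, 3.14].

INTERFACE

Orientations are given as a unit quaternion [x, y, z, w].
In Python, from rig import robot gives the robot as it stands. The module is installed in compiled form; this text tells all that it offers.
- The arm moves only by the tool jog_arm, never from a script. Its argument "commands" is text: rows parted by semicolons, each of 5 numbers parted by spaces: the opening, from 0 (shut) to 1 (fully open), then the shift along the tool's x, y, z as a fraction of full scale, then the turn about the tool's z as a fraction of full scale. A call has 1 to 10 rows; each row shifts and turns the commanded pose from where the row before left it, along the tool's axes as they then stand; what a row does not reach is not made up. Full scale, the value 1, is 0.02 m for a shift and 5 degrees for a turn. A row lasts 1/12 s, in which the tool goes at most 41.7 mm and 7.16 degrees, less where a joint would pass 70% of its speed; a pose out of reach is approached as far as the arm can. A call with a number of a shift or a turn outside -1 to 1 is refused whole. A call with a gripper value outside its range is refused whole. The fingers move at their own pace and stop on an object; the grip force is fixed at half the most. Time passes only in rows, so rows that do not move let the fingers close. It gives the time, the measured TCP pose, the force, the opening and the grip force at its end, in the units of the state.
- robot.get_state(): the state, without advancing time (a new reading comes with each control period).
- robot.grab_frame(name): name is "side" or "top"; returns the picture (400x640x3 uint8, blue, green, red); there is no depth.
- robot.get_calibration(name): a dict with "fx", "fy", "cx", "cy" (pixels), "origin" and "rotation" of the camera in the world. Camera axes: x right, y down, z forward; pixel columns grow to the right and rows downward; lengths in m; the calibration is good to about 2 mm. A picture is of the moment at which its call begins. get_calibration takes no time and is no camera call.
- robot.job_done(): hands the job in; it is judged then, once.
Trained networks look in the newest picture that a camera, given by its name, has taken for a name from the list of things; names that differ only in an ending like _2 or _b are one class to them, and where a whole thing is asked for, a point or a joint stands for the part that bears it (a point fixed in the world has none). Each returns a list of dicts, best first, with "confidence" (0 to 1); they miss things now and then, are a little off and sometimes report something else, mostly with a low value. They report only what shows in the picture. A call takes as long as a camera call. They do not tell look-alikes from the thing itself.
- robot.look_for(camera, target): "bbox" ([left, top, width, height] in pixels, round what is visible of it).
- robot.outline_of(camera, target): "pixels" (400x640 bool, what is visible of it) and "bbox" ([left, top, width, height] in pixels, round what is visible of it).
The state is a dict: "time_s": time; "joint_pos": joint angles; "joint_velocities": joint speeds; "tau": joint torques, N m; "eef_pos": TCP position; "eef_rot": TCP orientation; "contact_force": force on the tool from outside, world axes, zero at the start; "ft_torque": the same for the moment, N m; "opening": opening from 0.0 (shut) to 1.0 (fully open); "grip_force": force on a finger pad.
Only numpy, scipy, OpenCV 4.12 (cv2) and the standard library are available. Lean on these libraries where they do the work, as an engineer would, in place of code of your own. Each camera call takes 0.05 s, during which the arm holds its last target. There are 200 camera calls.

TASK

Fill the staining caddy for the microscope: stand the two medium brown bottles in its two wide wells and the two small brown bottles in its two narrow wells, each upright on the bottom of a well of its own. The large brown bottle and the two objective cans do not belong in it: leave them standing where they are, and tip nothing over on the way.

Things in the scene. Friction and masses are not known exactly. Their poses are not given: they have to be found in the camera images.
- medium_bottle_1: Medium brown bottle with a black cap: 46 mm in diameter, 105 mm tall, about 0.15 kg; straight-sided to about 65 mm, then a shoulder, the cap (26 mm wide) from 88 mm up. Origin at the centre of its underside, z up along its axis; round, so its yaw means nothing. Loose.
- medium_bottle_2: Medium brown bottle with a white cap: 46 mm in diameter, 105 mm tall, about 0.15 kg; straight-sided to about 65 mm, then a shoulder, the cap (26 mm wide) from 88 mm up. Origin at the centre of its underside, z up along its axis; round, so its yaw means nothing. Loose.
- small_bottle_1: Small brown bottle with a black cap: 34 mm in diameter, 75 mm tall, about 0.07 kg; straight-sided to about 45 mm, then a shoulder, the cap (20 mm wide) from 63 mm up. Origin at the centre of its underside, z up along its axis; round, so its yaw means nothing. Loose.
- small_bottle_2: Small brown bottle with a black cap: 34 mm in diameter, 75 mm tall, about 0.07 kg; straight-sided to about 45 mm, then a shoulder, the cap (20 mm wide) from 63 mm up. Origin at the centre of its underside, z up along its axis; round, so its yaw means nothing. Loose. The same as the other small bottle.
- large_bottle: Large brown bottle with a white cap, 62 mm in diameter, 140 mm tall: does not belong in the caddy. Origin at the centre of its underside, z up along its axis; round, so its yaw means nothing. Loose.
- tall_can: White can with a black lid and no neck (objective can), 34 mm in diameter, 58 mm tall: does not belong in the caddy. Origin at the centre of its underside, z up along its axis; round, so its yaw means nothing. Loose.
- short_can: Grey can with a black lid and no neck (objective can), 38 mm in diameter, 50 mm tall: does not belong in the caddy. Origin at the centre of its underside, z up along its axis; round, so its yaw means nothing. Loose.
- caddy: Grey open tray, 186 x 186 mm, wall 4 mm thick and 18 mm high, floor 4 mm thick, with a low steel carrying bar reaching 20 mm out at each y end; fixed to the table. The two white well blocks lie in it side by side. Origin at the centre of its underside on the table, axes along its sides.
- wide_block: The block with the two wide wells. White plate 85 x 174 x 16 mm (x, y, z), fixed in one half of the caddy (either half). Two round through wells at y = -42 and +42 mm on its long axis (x = 0), each 60 mm wide, bevelled 3 mm at the mouth. Origin: centre of its underside, on the caddy floor 4 mm above the table, where bottles stand; its top is 20 mm above the table. z up.
- narrow_block: The block with the two narrow wells. White plate 85 x 174 x 16 mm (x, y, z), fixed in one half of the caddy (either half). Two round through wells at y = -42 and +42 mm on its long axis (x = 0), each 46 mm wide, bevelled 3 mm at the mouth. Origin: centre of its underside, on the caddy floor 4 mm above the table, where bottles stand; its top is 20 mm above the table. z up.
Mind the look-alikes: they are no part of the job. What is shaped like the medium_bottle_2 but orange or yellow is not meant. What is shaped like the small_bottle_2 but blue is not meant.

How it is judged:
By the outcome, as a careful person would: the job done as asked, in the order asked, and still so for the second after the job is handed in, with the robot touching nothing.
It also fails if it takes over 106 s, if anything falls off the work surface, if the arm or the gripper's body presses on something with over 40 N, if the wrist force passes 120 N, or if a joint passes its speed limit or range.

## Working session

There is one attempt and no reset: what is moved stays moved. The work goes in short steps, Python scripts to look and compute and a tool call to move; the robot and the scene stay as the last step left them, time stands still between calls to the robot, and variables do not carry over. Pictures are saved under pics/ and viewed, at most 14 in all, crops included, and the job is handed in when it is done.

Besides the shell and the picture viewer there is one more tool, called after "Request:" as name(argument=value, ...) on one line, values as JSON. jog_arm: Moves the arm, as the interface text tells. Its arguments: {"type":"object","properties":{"commands":{"type":"string"}},"required":["commands"]}

```bash
mkdir -p pics; cat > h.py <<'E'
import numpy as np, cv2
from rig import robot
def ray(cam,u,v,z):
    c=robot.get_calibration(cam); R=np.array(c["rotation"]); o=np.array(c["origin"])
    d=R@np.array([(u-c["cx"])/c["fx"],(v-c["cy"])/c["fy"],1]); return o+d*(z-o[2])/d[2]
def proj(cam,p):
    c=robot.get_calibration(cam); q=np.array(c["rotation"]).T@(np.array(p)-c["origin"])
    return c["fx"]*q[0]/q[2]+c["cx"], c["fy"]*q[1]/q[2]+c["cy"]
E
python3 - <<'E'
from h import *
for n in("top","side"):
    cv2.imwrite(f"pics/{n}0.png",robot.grab_frame(n)); c=robot.get_calibration(n); print(n,{k:np.round(v,3).tolist() for k,v in c.items()})
    for t in("medium_bottle_1","small_bottle_1","large_bottle","tall_can","short_can","caddy","wide_block","narrow_block"):
        print(t,[(np.round(d["bbox"]).tolist(),round(d["confidence"],2)) for d in robot.look_for(n,t)])
print(robot.get_state())
E
```

```text
top {'fx': 399.704, 'fy': 399.704, 'cx': 326.805, 'cy': 206.292, 'origin': [0.274, -0.098, 1.382], 'rotation': [-0.695, 0.714, -0.054, 0.062]}
medium_bottle_1 [([351.0, 240.0, 10.0, 12.0], 0.68), ([380.0, 240.0, 15.0, 10.0], 0.58), ([216.0, 189.0, 23.0, 20.0], 0.54), ([364.0, 216.0, 13.0, 17.0], 0.54), ([173.0, 209.0, 31.0, 22.0], 0.46)]
small_bottle_1 [([229.0, 230.0, 12.0, 12.0], 0.62), ([466.0, 211.0, 18.0, 13.0], 0.42)]
large_bottle [([174.0, 212.0, 26.0, 17.0], 0.56), ([274.0, 174.0, 64.0, 46.0], 0.45)]
tall_can []
short_can [([400.0, 205.0, 8.0, 8.0], 0.66)]
caddy [([274.0, 172.0, 66.0, 54.0], 0.66)]
wide_block [([282.0, 174.0, 48.0, 29.0], 0.59)]
narrow_block [([279.0, 198.0, 54.0, 25.0], 0.92), ([403.0, 206.0, 11.0, 10.0], 0.34)]
side {'fx': 462.36, 'fy': 462.36, 'cx': 322.397, 'cy': 194.162, 'origin': [-0.119, -1.087, 0.996], 'rotation': [0.872, -0.232, 0.123, -0.413]}
medium_bottle_1 [([308.0, 234.0, 15.0, 29.0], 0.82)]
small_bottle_1 [([400.0, 300.0, 18.0, 24.0], 0.81), ([386.0, 227.0, 13.0, 22.0], 0.74), ([253.0, 144.0, 11.0, 23.0], 0.65)]
large_bottle []
tall_can [([348.
[... 262 characters left out ...]
': 0.9, 'joint_pos': array([-1.48750513e+00,  2.06606888e-01,  1.54150399e+00,  5.32558138e-06,
        1.39351494e+00, -1.50537223e-01]), 'joint_velocities': array([ 0.00124027, -0.00074069,  0.00051169, -0.00067717,  0.00108082,
        0.00107919]), 'tau': array([-8.31935677e-05, -3.83036578e+01, -2.91977531e+01, -2.79143842e-04,
        7.51454045e-04, -8.35562446e-06]), 'eef_pos': array([ 0.13319889, -0.55935466,  0.23127586]), 'eef_rot': array([ 9.93173370e-01,  1.16647576e-01,  3.17706990e-06, -1.64866333e-05]), 'contact_force': array([-0.45932966,  0.38599562, -0.25289698]), 'ft_torque': array([ 0.02800795, -0.03656027, -0.01133776]), 'grip_force': 0.0, 'opening': 0.9964453358835483}
```

```bash
sed -i 's/R=np.array(c\["rotation"\])/R=Rotation.from_quat(c["rotation"]).as_matrix()/; s/np.array(c\["rotation"\]).T/Rotation.from_quat(c["rotation"]).as_matrix().T/; 1a from scipy.spatial.transform import Rotation' h.py
python3 - <<'E'
import cv2
t=cv2.imread("pics/top0.png");s=cv2.imread("pics/side0.png")
cv2.imwrite("pics/a.png",cv2.resize(t[130:280,150:500],(800,343),interpolation=cv2.INTER_CUBIC))
cv2.imwrite("pics/b.png",cv2.resize(s[120:345,220:520],(800,600),interpolation=cv2.INTER_CUBIC))
from h import *
for p in[(.4,0,0),(.6,0,0),(.4,.3,0),(.4,-.3,0)]:print(p,np.round(proj("top",p)),np.round(proj("side",p)))
E
```

```text
(0.4, 0, 0) [303. 236.] [285. 200.]
(0.6, 0, 0) [302. 180.] [336. 183.]
(0.4, 0.3, 0) [217. 239.] [250. 156.]
(0.4, -0.3, 0) [390. 234.] [331. 257.]
```

View pics/a.png

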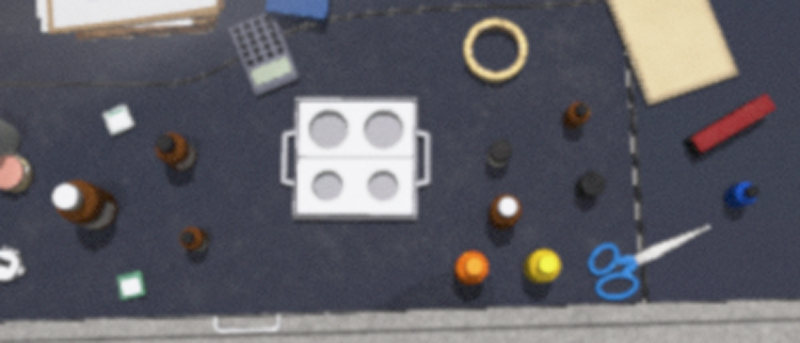

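View pics/b.png

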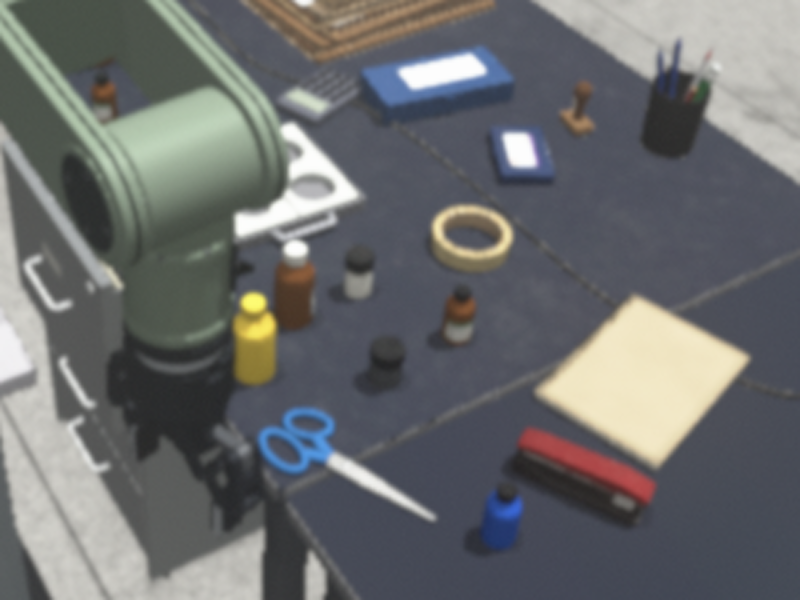

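View pics/top0.png

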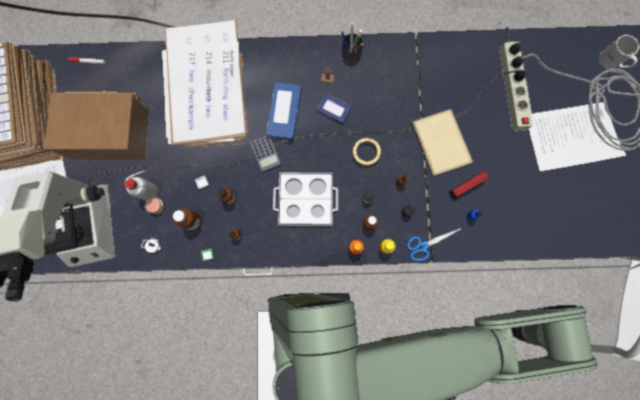

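The top view (up = +x, left = +y) shows the caddy at about (306,199) with the wide wells in its far half. The medium white-cap bottle is at (371,222) and the medium black-cap bottle at (227,196). The small brown bottles are at (235,234) and (402,180). The look-alikes are orange (357,247), yellow (388,246) and blue (475,214). The large bottle is at (185,217) and the cans at (368,198) and (408,211). The side view confirms the right-hand group; the arm hides the rest.

```bash
cat >> h.py <<'E'
from scipy.optimize import least_squares
PROF={"m":[(.023,0),(.023,.065),(.013,.088),(.013,.105)],"s":[(.017,0),(.017,.045),(.010,.063),(.010,.075)]}
def sil(cam,x,y,k,z0=0):
    a=np.linspace(0,2*np.pi,24); m=np.zeros((400*4,640*4),np.uint8); P=PROF[k]
    for (r,z),(r2,z2) in zip(P,P[1:]):
        pts=np.array([proj(cam,(x+q*np.cos(t),y+q*np.sin(t),z0+h)) for q,h in((r,z),(r2,z2)) for t in a])
        cv2.fillConvexPoly(m,cv2.convexHull(((pts+.5)*4).astype(np.int32)),255)
    return m
def cen(cam,x,y,k,z0=0):
    M=cv2.moments(sil(cam,x,y,k,z0),True); return np.array([M["m10"],M["m01"]])/M["m00"]/4-.5+.125
def locate(cam,target,k,guess,z0=0):
    robot.grab_frame(cam); g=np.array(cen(cam,*guess,k,z0)); best=None
    for d in robot.outline_of(cam,target):
        c=np.argwhere(d["pixels"])[:,::-1].mean(0)
        if np.hypot(*(c-g))<10 and (best is None or np.hypot(*(c-g))<np.hypot(*(best-g))): best=c; n=d["pixels"].sum()
    if best is None: return None
    p=np.array(guess,float)
    for _ in range(8):
        f=cen(cam,*p,k,z0)-best; J=np.array([(cen(cam,*(p+e),k,z0)-cen(cam,*(p-e),k,z0))/.02 for e in np.eye(2)*.01]).T
        p=p-np.linalg.solve(J,f)
    return np.round(p,4), int(n), int((sil(cam,*p,k,z0)>0).sum()/16)
E
python3 - <<'E'
from h import *
G={"medium_bottle_2":("m",372.2,220.1),"medium_bottle_1":("m",222.6,193),"small_bottle_1":("s",232,232),"small_bottle_2":("s",404.6,176.4)}
for t,(k,u,v) in G.items():
    g=ray("top",u,v,.105 if k=="m" else .075)[:2]; print(t,np.round(g,3),locate("top",t,k,g),locate("side",t,k,g))
im=robot.grab_frame("top"); hsv=cv2.cvtColor(im,cv2.COLOR_BGR2HSV)
w=((hsv[...,2]>125)&(hsv[...,1]<60)).astype(np.uint8); w[:, :262]=0; w[:,350:]=0; w[:165]=0; w[235:]=0
cs=max(cv2.findContours(w,cv2.RETR_EXTERNAL,cv2.CHAIN_APPROX_NONE)[0],key=cv2.contourArea)
w2=cv2.morphologyEx(w,cv2.MORPH_OPEN,np.ones((7,7))); cs=max(cv2.findContours(w2,0,1)[0],key=cv2.contourArea)
pts=np.array([ray("top",u,v,.02)[:2] for u,v in cs[:,0]],np.float32); print("rect",cv2.minAreaRect(pts))
# wells: darker blobs within
g=cv2.resize(im[165:235,265:345],None,fx=8,fy=8,interpolation=cv2.INTER_CUBIC)
gg=cv2.GaussianBlur(cv2.cvtColor(g,cv2.COLOR_BGR2GRAY),(9,9),0)
for th in(160,175,190):
  for c in cv2.findContours((gg<th).astype(np.uint8),cv2.RETR_CCOMP,cv2.CHAIN_APPROX_NONE)[0]:
    A=cv2.contourArea(c)
    if 3000<A<26000:
        (u,v),ax,_=cv2.fitEllipse(c); print(th,np.round(ax),np.round(ray("top",265+(u+.5)/8-.5,165+(v+.5)/8-.5,.02)[:2],4))
cv2.imwrite("pics/c.png",g)
E
```

```text
Traceback (most recent call last):
  File "h.py", line 28, in locate
    f=cen(cam,*p,k,z0)-best; J=np.array([(cen(cam,*(p+e),k,z0)-cen(cam,*(p-e),k,z0))/.02 for e in np.eye(2)*.01]).T
      ~~~^^^^^^^^^^^^^
  File "h.py", line 19, in cen
    M=cv2.moments(sil(cam,x,y,k,z0),True); return np.array([M["m10"],M["m01"]])/M["m00"]/4-.5+.125
                  ~~~^^^^^^^^^^^^^^
  File "h.py", line 15, in sil
    pts=np.array([proj(cam,(x+q*np.cos(t),y+q*np.sin(t),z0+h)) for q,h in((r,z),(r2,z2)) for t in a])
                  ~~~~^^^^^^^^^^^^^^^^^^^^^^^^^^^^^^^^^^^^^^^^
  File "h.py", line 8, in proj
    c=robot.get_calibration(cam); q=Rotation.from_quat(c["rotation"]).as_matrix().T@(np.array(p)-c["origin"])
ValueError: time passes only in moves, steps and waits
```

```bash
sed -i 's/robot.get_calibration(cam)/cal(cam)/; s/^def ray/import functools\n@functools.cache\ndef cal(cam): return robot.get_calibration(cam)\ndef ray/' h.py
cat > m.py <<'E'
from h import *
G={"medium_bottle_2":("m",372.2,220.1),"medium_bottle_1":("m",222.6,193),"small_bottle_1":("s",232,232),"small_bottle_2":("s",404.6,176.4)}
for t,(k,u,v) in G.items():
    g=ray("top",u,v,.105 if k=="m" else .075)[:2]; print(t,np.round(g,3),locate("top",t,k,g),locate("side",t,k,g))
im=robot.grab_frame("top"); hsv=cv2.cvtColor(im,cv2.COLOR_BGR2HSV)
w=((hsv[...,2]>125)&(hsv[...,1]<60)).astype(np.uint8); w[:, :262]=0; w[:,350:]=0; w[:165]=0; w[235:]=0
w2=cv2.morphologyEx(w,cv2.MORPH_OPEN,np.ones((7,7))); cs=max(cv2.findContours(w2,0,1)[0],key=cv2.contourArea)
pts=np.array([ray("top",u,v,.02)[:2] for u,v in cs[:,0]],np.float32); print("rect",cv2.minAreaRect(pts))
g=cv2.resize(im[165:235,265:345],None,fx=8,fy=8,interpolation=cv2.INTER_CUBIC)
gg=cv2.GaussianBlur(cv2.cvtColor(g,cv2.COLOR_BGR2GRAY),(9,9),0)
for th in(160,175,190):
  for c in cv2.findContours((gg<th).astype(np.uint8),cv2.RETR_CCOMP,cv2.CHAIN_APPROX_NONE)[0]:
    A=cv2.contourArea(c)
    if 3000<A<26000:
        (u,v),ax,_=cv2.fitEllipse(c); print(th,np.round(ax),np.round(ray("top",265+(u+.5)/8-.5,165+(v+.5)/8-.5,.02)[:2],4))
cv2.imwrite("pics/c.png",g)
E
python3 m.py
```

```text
medium_bottle_2 [ 0.436 -0.23 ] (array([ 0.4368, -0.2301]), 158, 186) (array([ 0.4357, -0.2306]), 444, 445)
medium_bottle_1 [0.539 0.254] (array([0.5408, 0.2606]), 214, 229) None
small_bottle_1 [0.413 0.229] (array([0.4099, 0.2346]), 79, 115) (array([0.4103, 0.2343]), 150, 174)
small_bottle_2 [ 0.584 -0.348] (array([ 0.5823, -0.3448]), 97, 115) (array([ 0.5791, -0.349 ]), 222, 245)
rect ((0.53133225440979, -0.01002095639705658), (0.1862306147813797, 0.1836073100566864), 88.35862731933594)
160 [ 36. 210.] [ 0.525  -0.1082]
160 [ 40. 195.] [0.5283 0.0878]
175 [ 42. 213.] [ 0.5249 -0.1082]
190 [86. 96.] [0.4907 0.0345]
190 [106. 122.] [ 0.5766 -0.0531]
190 [ 99. 122.] [0.5815 0.0319]
```

View pics/c.png

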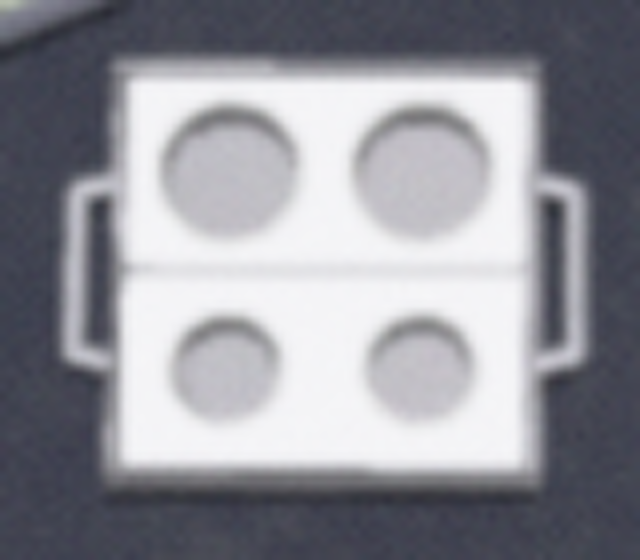

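```bash
python3 - <<'E'
from h import *
P=[np.array(ray("top",265+u/8-.5,165+v/8-.5,.02)[:2]) for u,v in((230,171.5),(421.5,171.5),(225,369.5),(420,369.5))]
for p in P: print(np.round(p,4))
print(np.round(np.mean(P,0),4), robot.get_state()["time_s"])
src=np.array([(.0435,.042),(.0435,-.042),(-.0435,.042),(-.0435,-.042)])
f=least_squares(lambda q:(src@np.array([[np.cos(q[2]),np.sin(q[2])],[-np.sin(q[2]),np.cos(q[2])]])+q[:2]-P).ravel(),[.53,-.01,0]).x
print(f,np.round(src@np.array([[np.cos(f[2]),np.sin(f[2])],[-np.sin(f[2]),np.cos(f[2])]])+f[:2],4))
E
```

```text
[0.5743 0.0308]
[ 0.5718 -0.0527]
[0.487  0.0341]
[ 0.4846 -0.0501]
[ 0.5294 -0.0095] 1.85
[ 0.52943551 -0.00948953 -0.03158137] [[ 0.5742  0.0311]
 [ 0.5716 -0.0528]
 [ 0.4873  0.0339]
 [ 0.4846 -0.0501]]
```

Request:
jog_arm(commands="0.85 1 0 0 0.9;0.85 1 0 0 0.9;0.85 1 0 0 0.88;0.85 1 0 0 0;0.85 1 -1 0 0;0.85 1 -1 0 0;0.85 1 -1 0 0;0.85 1 -1 0 0;0.85 1 -1 0 0;0.85 1 -1 0 0")

```text
time_s: 2.68
eef_pos: [0.3332, -0.4291, 0.2314]
eef_rot: [1.0, -0.0, 0.0, 0.0]
contact_force: [0.6, -0.9, 0.3]
opening: 0.851
grip_force: 0.0
```

Request:
jog_arm(commands="0.85 1 -1 0 0;0.85 1 -1 0 0;0.85 1 -1 0 0;0.85 1 -1 0 0;0.85 1 -1 0 0;0.85 0.14 -1 0 0;0.85 0 -1 0 0;0.85 0 -1 0 0;0.85 0 -1 0.5 0;0.85 0 -0.95 1 0")

```text
time_s: 3.52
eef_pos: [0.4371, -0.2315, 0.2039]
eef_rot: [1.0, 0.0, 0.003, 0.002]
contact_force: [0.6, 0.1, -0.0]
opening: 0.852
grip_force: 0.0
```

Request:
jog_arm(commands="0.85 0 0 1 0;0.85 0 0 1 0;0.85 0 0 1 0;0.85 0 0 1 0;0.85 0 0 1 0;0.85 0 0 1 0;0.85 0 0 1 0;0.85 0 0 0.8 0;0.85 0 0 0.37 0;0.85 0 0 0 0")

```text
time_s: 4.35
eef_pos: [0.4338, -0.2301, 0.0361]
eef_rot: [1.0, -0.0, -0.002, -0.001]
contact_force: [-1.1, 0.4, -0.3]
opening: 0.85
grip_force: 0.0
```

Request:
jog_arm(commands="0 0 0 0 0;0 0 0 0 0;0 0 0 0 0;0 0 0 0 0;0 0 0 0 0;0 0 0 0 0")

```text
time_s: 4.85
eef_pos: [0.4364, -0.2319, 0.0395]
eef_rot: [1.0, -0.0, 0.001, 0.001]
contact_force: [-0.7, 0.7, 5.9]
opening: 0.511
grip_force: 61.5
```

Request:
jog_arm(commands="0 0 0 -0.4 0;0 0 0 -1 0;0 0 0 -1 0;0 0 0 -1 0;0 0 0 -1 0;0 0.3 -0.36 -1 0;0 0.5 -0.5 -1 0;0 1 -1 -0.6 0;0 1 -1 0 0;0 1 -1 0 0")

```text
time_s: 5.68
eef_pos: [0.5125, -0.1537, 0.1798]
eef_rot: [1.0, -0.001, 0.001, 0.001]
contact_force: [-0.1, -1.0, -2.2]
opening: 0.511
grip_force: 61.4
```

Request:
jog_arm(commands="0 1 -1 0 0;0 1 -1 0 0;0 1 -1 0 0;0 0.7 -1 0 0;0 0.3 -1 0 0;0 0 -0.6 0 0;0 0 -0.4 0.3 0;0 0 0 1 0;0 0 0 1 0;0 0 0 0.7 0")

```text
time_s: 6.52
eef_pos: [0.5892, -0.0341, 0.1159]
eef_rot: [1.0, -0.0, -0.001, 0.0]
contact_force: [-0.4, 0.7, -1.0]
opening: 0.509
grip_force: 61.4
```

```bash
python3 - <<'E'
from h import *
s=robot.get_state();print(s["eef_pos"],s["opening"],s["grip_force"],s["time_s"])
a=robot.grab_frame("top")[165:240,250:360];b=robot.grab_frame("side")[130:245,240:410]
cv2.imwrite("pics/d.png",np.hstack([cv2.resize(a,(400,273)),cv2.resize(b,(400,273))]))
E
```

```text
[ 0.58920595 -0.03408026  0.11587836] 0.5086684541393581 61.39527854975313 6.5167
```

View pics/d.png

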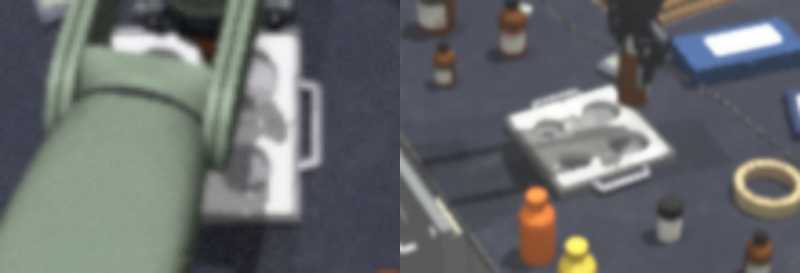

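The side view shows the bottle held upright above the caddy's far edge. It overshot the right wide well by about 18 mm in x and 19 mm in y, so I'll correct that. It also shows both left bottles clear of the arm.

Request:
jog_arm(commands="0 -0.88 0.93 0 0;0 0 0 0 0;0 0 0 0.5 0;0 0 0 0.5 0;0 0 0 0.5 0")

```text
time_s: 7.03
eef_pos: [0.574, -0.0525, 0.0876]
eef_rot: [1.0, -0.0, 0.001, 0.0]
contact_force: [0.3, 0.1, -2.3]
opening: 0.512
grip_force: 61.6
```

```bash
python3 - <<'E'
from h import *
s=robot.get_state();z=s["eef_pos"][2];print(s["eef_pos"])
print(locate("side","medium_bottle_1","m",(.5408,.2606)))
print("held",locate("side","medium_bottle_2","m",s["eef_pos"][:2],z-.038))
im=robot.grab_frame("side"); cv2.imwrite("pics/e.png",cv2.resize(im[130:245,240:410],(800,541),interpolation=cv2.INTER_CUBIC))
for p in((.5716,-.0528),(.5742,.0311)): print(np.round((np.array(proj("side",(*p,.02)))-(240,130))*4.706))
E
```

```text
[ 0.57404466 -0.05254283  0.08756802]
(array([0.5417, 0.2581]), 275, 301)
held (array([ 0.5533, -0.0709]), 248, 391)
[457. 276.]
[401. 214.]
```

View pics/e.png

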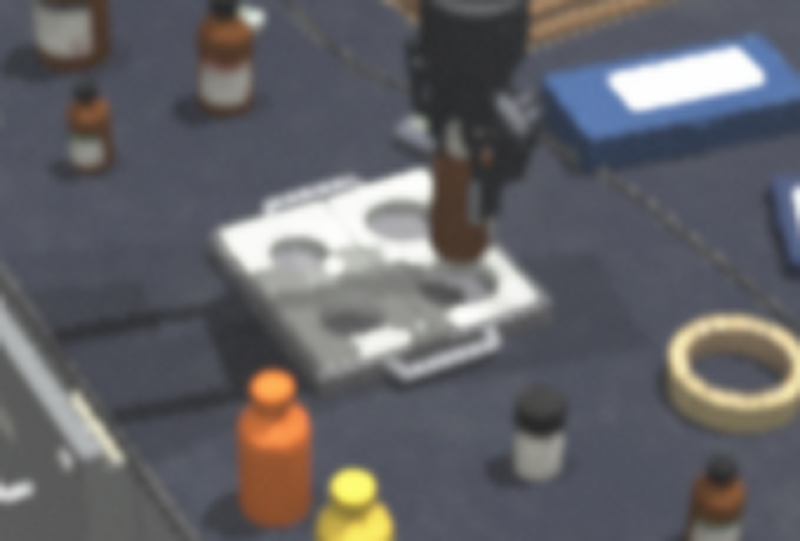

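The bottle (column 459) is centred above the right wide well (457,276), so I can lower it.

Request:
jog_arm(commands="0 0 0 0.8 0;0 0 0 0.7 0;0 0 0 0.4 0;0 0 0 0.3 0;0 0 0 0.07 0;0 0 0 0 0")

```text
time_s: 7.78
eef_pos: [0.5739, -0.0524, 0.0437]
eef_rot: [1.0, 0.0, -0.0, -0.0]
contact_force: [-2.7, 1.6, 3.2]
opening: 0.513
grip_force: 62.0
```

Request:
jog_arm(commands="0.7 0 0 0 0;0.75 0 0 0 0;0.75 0 0 0 0;0.75 0 0 0 0;0.75 0 0 -0.4 0;0.75 0 0 -1 0;0.75 0 0 -1 0;0.75 0 0 -1 0;0.75 0 0 -1 0;0.75 0 0 -1 0")

```text
time_s: 8.62
eef_pos: [0.5737, -0.0526, 0.1521]
eef_rot: [1.0, -0.0, 0.0, 0.0]
contact_force: [-0.1, 0.1, -0.9]
opening: 0.753
grip_force: 0.0
```

Request:
jog_arm(commands="0.85 0 -1 0 0;0.85 -0.65 -1 0 0;0.85 -1 -1 0 0;0.85 0 -1 0 0;0.85 0 -1 0 0;0.85 0 -1 0 0;0.85 0 -1 0 0;0.85 0 -1 0 0;0.85 0 -1 0 0;0.85 0 -1 0 0")

```text
time_s: 9.45
eef_pos: [0.5407, 0.1485, 0.1512]
eef_rot: [1.0, -0.0, 0.0, -0.0]
contact_force: [0.5, -0.9, 0.9]
opening: 0.851
grip_force: 0.0
```

Request:
jog_arm(commands="0.85 0 -1 0 0;0.85 0 -1 0 0;0.85 0 -1 0 0;0.85 0 -1 0 0;0.85 0 -1 0 0;0.85 0 -0.6 0 0;0.85 0 0 0 0;0.85 0 0 0.5 0;0.85 0 0 1 0;0.85 0 0 1 0")

```text
time_s: 10.28
eef_pos: [0.5415, 0.2584, 0.1005]
eef_rot: [1.0, -0.001, 0.001, 0.0]
contact_force: [-0.4, 0.5, 0.4]
opening: 0.851
grip_force: 0.0
```

Request:
jog_arm(commands="0.85 0 0 1 0;0.85 0 0 1 0;0.85 0 0 0.8 0;0.85 0 0 0.38 0;0.85 0 0 0 0;0 0 0 0 0;0 0 0 0 0;0 0 0 0 0;0 0 0 0 0;0 0 0 0 0")

```text
time_s: 11.12
eef_pos: [0.5422, 0.2596, 0.0386]
eef_rot: [1.0, 0.0, 0.002, -0.0]
contact_force: [0.2, -2.2, 4.3]
opening: 0.516
grip_force: 61.6
```

Request:
jog_arm(commands="0 0 0 -0.4 0;0 0 0 -1 0;0 0 0 -1 0;0 0 0 -1 0;0 0 0 -1 0;0 0 0.4 -1 0;0 0.65 0.6 -1 0;0 1 1 -0.6 0;0 0 1 0 0;0 0 1 0 0")

```text
time_s: 11.95
eef_pos: [0.5749, 0.1792, 0.1787]
eef_rot: [1.0, 0.0, 0.001, -0.0]
contact_force: [0.4, -0.6, -1.9]
opening: 0.519
grip_force: 61.4
```

Request:
jog_arm(commands="0 0 1 0 0;0 0 1 0 0;0 0 1 0 0;0 0 1 0 0;0 0 1 0 0;0 0 1 0 0;0 0 1 0 0;0 0 0.42 0 0;0 0 0 0.5 0;0 0 0 1 0")

```text
time_s: 12.78
eef_pos: [0.5759, 0.0313, 0.1492]
eef_rot: [1.0, -0.001, 0.003, -0.0]
contact_force: [0.9, -0.3, -0.9]
opening: 0.518
grip_force: 61.5
```

Request:
jog_arm(commands="0 0 0 1 0;0 0 0 1 0;0 0 0 0.6 0;0 0 0 0.4 0;0 0 0 0 0")

```text
time_s: 13.2
eef_pos: [0.5717, 0.0321, 0.0844]
eef_rot: [1.0, 0.0, -0.002, -0.0]
contact_force: [-0.7, 0.3, -1.3]
opening: 0.519
grip_force: 61.4
```

```bash
python3 - <<'E'
from h import *
s=robot.get_state();print(s["eef_pos"])
im=robot.grab_frame("side"); cv2.imwrite("pics/f.png",cv2.resize(im[130:245,240:410],(800,541),interpolation=cv2.INTER_CUBIC))
E
```

```text
[0.57173181 0.03208625 0.08440976]
```

View pics/f.png

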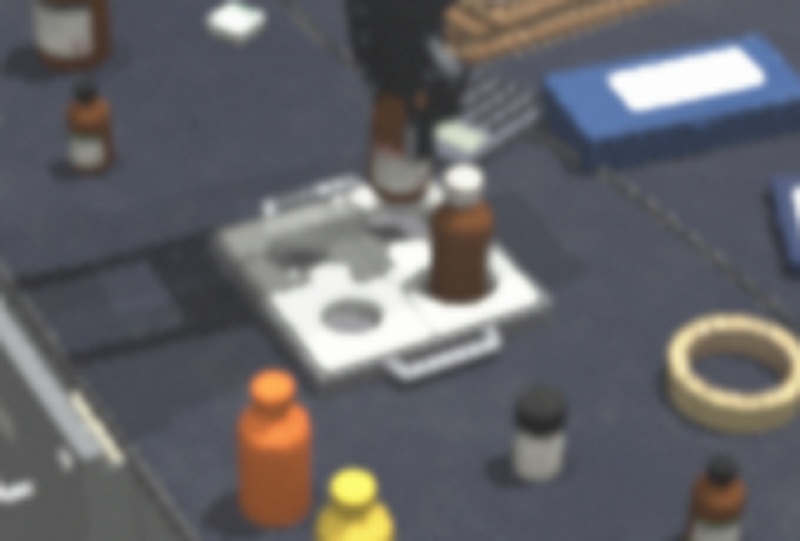

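Medium_2 stands upright in the right wide well at (460,290). Medium_1 is centred above the left one at (401,214), so I'll lower it.

Request:
jog_arm(commands="0 0 0 0.8 0;0 0 0 0.7 0;0 0 0 0.4 0;0 0 0 0.3 0;0 0 0 0.07 0;0 0 0 0 0")

```text
time_s: 13.75
eef_pos: [0.5746, 0.0311, 0.0427]
eef_rot: [1.0, -0.0, 0.001, 0.0]
contact_force: [0.3, -0.0, -0.6]
opening: 0.517
grip_force: 61.5
```

Request:
jog_arm(commands="0.68 0 0 0 0;0.68 0 0 0 0;0.68 0 0 0 0;0.68 0 0 0 0;0.68 0 0 -0.4 0;0.68 0 0 -1 0;0.68 0 0 -1 0;0.68 0 0 -1 0;0.68 0 0 -1 0;0.68 0 0 -1 0")

```text
time_s: 14.58
eef_pos: [0.5736, 0.031, 0.1512]
eef_rot: [1.0, -0.0, 0.0, 0.0]
contact_force: [-0.1, 0.4, -0.1]
opening: 0.679
grip_force: 0.0
```

Request:
jog_arm(commands="0.75 -0.5 -0.5 0 0;0.75 -1 -1 0 0;0.75 -1 -1 0 0;0.75 -1 -1 0 0;0.75 -1 -1 0 0;0.75 -1 -1 0 0;0.75 -1 -1 0 0;0.75 -1 -1 0 0;0.75 -0.7 -1 0 0;0.75 0 -1 0 0")

```text
time_s: 15.42
eef_pos: [0.4053, 0.2218, 0.1485]
eef_rot: [1.0, 0.001, -0.002, 0.0]
contact_force: [0.5, 0.3, -0.2]
opening: 0.751
grip_force: 0.0
```

Request:
jog_arm(commands="0.75 0 -0.67 0 0;0.75 0 0 0.5 0;0.75 0 0 1 0;0.75 0 0 1 0;0.75 0 0 1 0;0.75 0 0 1 0;0.75 0 0 1 0;0.75 0 0 0.6 0;0.75 0 0 0.4 0;0.75 0 0 0 0")

```text
time_s: 16.25
eef_pos: [0.4072, 0.2332, 0.0171]
eef_rot: [1.0, -0.0, -0.003, 0.001]
contact_force: [-1.0, -0.7, 0.3]
opening: 0.75
grip_force: 0.0
```

Request:
jog_arm(commands="0 0 0 0 0;0 0 0 0 0;0 0 0 0 0;0 0 0 0 0;0 0 0 0 0;0 0 0 0 0;0 0 0 0 0")

```text
time_s: 16.83
eef_pos: [0.411, 0.2348, 0.0207]
eef_rot: [1.0, 0.0, 0.001, -0.0]
contact_force: [0.2, -0.3, 4.7]
opening: 0.362
grip_force: 60.0
```

Request:
jog_arm(commands="0 0 0 -0.4 0;0 0 0 -1 0;0 0 0 -1 0;0 0 0.4 -1 0;0 0.5 1 -1 0;0 1 1 -0.6 0;0 1 1 0 0;0 1 1 0 0;0 0.37 1 0 0;0 0 1 0 0")

```text
time_s: 17.67
eef_pos: [0.4889, 0.1054, 0.1203]
eef_rot: [1.0, -0.0, 0.001, -0.0]
contact_force: [-0.7, -0.1, -0.7]
opening: 0.36
grip_force: 59.5
```

Request:
jog_arm(commands="0 0 1 0 0;0 0 1 0 0;0 0 1 0 0;0 0 0.63 0 0;0 0 0 0.7 0;0 0 0 0.7 0;0 0 0 0.7 0;0 0 0 0.4 0;0 0 0 0 0")

```text
time_s: 18.42
eef_pos: [0.4848, 0.0342, 0.0676]
eef_rot: [1.0, -0.0, -0.002, -0.0]
contact_force: [0.2, -0.2, -0.7]
opening: 0.368
grip_force: 59.5
```

```bash
python3 - <<'E'
from h import *
s=robot.get_state();print(s["eef_pos"])
im=robot.grab_frame("side"); cv2.imwrite("pics/g.png",cv2.resize(im[150:230,270:370],(800,640),interpolation=cv2.INTER_CUBIC)[:600])
for p in((.4873,.0339,.02),(.4873,.0339,.05)): print(np.round((np.array(proj("side",p))-(270,150))*8+4))
E
```

```text
[0.48475563 0.03415822 0.06758288]
[269. 262.]
[269. 207.]
```

View pics/g.png

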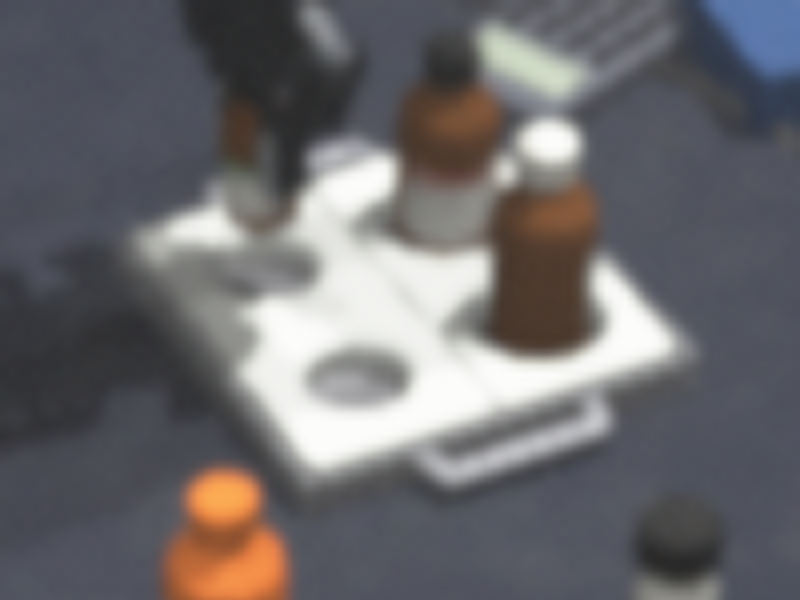

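Both medium bottles stand upright in the wide wells. The held small bottle (258) is 2–3 mm to the near side of the well centre (270,268), so I'll nudge +x by 2 mm and lower it.

Request:
jog_arm(commands="0 0.1 0 0 0;0 0 0 0.7 0;0 0 0 0.6 0;0 0 0 0.4 0;0 0 0 0.3 0;0 0 0 0.2 0;0 0 0 0.05 0;0 0 0 0 0")

```text
time_s: 19.13
eef_pos: [0.4895, 0.0339, 0.0249]
eef_rot: [1.0, 0.0, 0.0, 0.0]
contact_force: [0.3, -0.5, -0.4]
opening: 0.366
grip_force: 59.5
```

Request:
jog_arm(commands="0.6 0 0 0 0;0.6 0 0 0 0;0.6 0 0 0 0;0.6 0 0 0 0;0.6 0 0 -0.4 0;0.6 0 0 -1 0;0.6 0 0 -1 0;0.6 0 0 -1 0;0.6 0 0 -1 0;0.6 0 0 -1 0")

```text
time_s: 19.97
eef_pos: [0.489, 0.0339, 0.1341]
eef_rot: [1.0, -0.0, 0.0, 0.0]
contact_force: [0.3, 0.2, 0.3]
opening: 0.602
grip_force: 0.0
```

Request:
jog_arm(commands="0.75 0 1 0 0;0.75 0 1 0 0;0.75 0 1 0 0;0.75 0 1 0 0;0.75 0 1 0 0;0.75 0 1 0 0;0.75 0 1 0 0;0.75 0 1 0 0;0.75 1 1 0 0;0.75 1 1 0 0")

```text
time_s: 20.8
eef_pos: [0.5286, -0.167, 0.133]
eef_rot: [1.0, -0.0, -0.0, -0.0]
contact_force: [0.5, -0.0, 1.0]
opening: 0.755
grip_force: 0.0
```

Request:
jog_arm(commands="0.75 1 1 0 0;0.75 1 1 0 0;0.75 0.6 1 0 0;0.75 0 1 0 0;0.75 0 1 0 0;0.75 0 1 0 0;0.75 0 1 0 0;0.75 0 1 0 0;0.75 0 1 0 0;0.75 0 0.05 0 0")

```text
time_s: 21.63
eef_pos: [0.5806, -0.3511, 0.1333]
eef_rot: [1.0, -0.002, 0.001, 0.001]
contact_force: [-0.1, 0.2, 0.3]
opening: 0.748
grip_force: 0.0
```

Request:
jog_arm(commands="0.75 0 0 0.5 0;0.75 0 0 1 0;0.75 0 0 1 0;0.75 0 0 1 0;0.75 0 0 1 0;0.75 0 0 0.65 0;0.75 0 0 0.5 0;0.75 0 0 0 0;0.75 0 0 0 0;0.75 0 0 0 0")

```text
time_s: 22.47
eef_pos: [0.5819, -0.3476, 0.0208]
eef_rot: [1.0, 0.0, 0.001, 0.001]
contact_force: [0.9, -0.3, 0.5]
opening: 0.753
grip_force: 0.0
```

Request:
jog_arm(commands="0 0 0 0 0;0 0 0 0 0;0 0 0 0 0;0 0 0 0 0;0 0 0 0 0;0 0 0 0 0;0 0 0 0 0")

```text
time_s: 23.05
eef_pos: [0.5822, -0.3479, 0.0212]
eef_rot: [1.0, -0.0, 0.001, 0.001]
contact_force: [0.1, 0.5, 5.7]
opening: 0.374
grip_force: 60.1
```

Request:
jog_arm(commands="0 0 0 -0.4 0;0 0 0 -1 0;0 0 0 -1 0;0 0 0 -1 0;0 -0.3 -0.4 -1 0;0 -1 -1 -0.6 0;0 -1 -1 0 0;0 -1 -1 0 0;0 -1 -1 0 0;0 -0.53 -1 0 0")

```text
time_s: 23.88
eef_pos: [0.4814, -0.2376, 0.1188]
eef_rot: [1.0, -0.0, -0.001, -0.001]
contact_force: [-0.4, -0.5, -0.7]
opening: 0.372
grip_force: 59.5
```

Request:
jog_arm(commands="0 0 -1 0 0;0 0 -1 0 0;0 0 -1 0 0;0 0 -1 0 0;0 0 -1 0 0;0 0 -1 0 0;0 0 -1 0 0;0 0 -1 0 0;0 0 -1 0 0;0 0 -0.45 0 0")

```text
time_s: 24.72
eef_pos: [0.4833, -0.048, 0.1191]
eef_rot: [1.0, 0.001, -0.001, -0.001]
contact_force: [-0.5, -0.3, -0.9]
opening: 0.371
grip_force: 59.6
```

Request:
jog_arm(commands="0 0 0 0 0;0 0 0 0.7 0;0 0 0 0.7 0;0 0 0 0.7 0;0 0 0 0.4 0;0 0 0 0 0;0 0 0 0 0")

```text
time_s: 25.3
eef_pos: [0.4841, -0.0507, 0.0692]
eef_rot: [1.0, -0.0, -0.001, -0.0]
contact_force: [0.1, -0.7, -0.6]
opening: 0.372
grip_force: 59.6
```

```bash
python3 - <<'E'
from h import *
s=robot.get_state();print(s["eef_pos"])
im=robot.grab_frame("side"); cv2.imwrite("pics/i.png",cv2.resize(im[150:230,270:370],(800,640),interpolation=cv2.INTER_CUBIC)[:600])
for p in((.4846,-.0501,.02),(.4846,-.0501,.05)): print(np.round((np.array(proj("side",p))-(270,150))*8+4))
E
```

```text
[ 0.48412247 -0.05072752  0.06919033]
[360. 371.]
[361. 315.]
```

View pics/i.png

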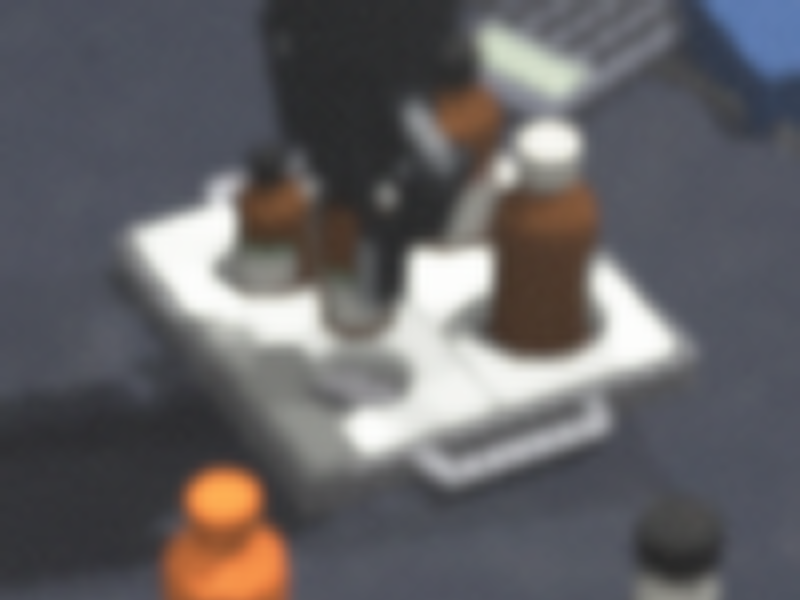

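Small_1 stands upright in the left narrow well at (268,250). The held small_2 (355) is within 2 mm of the right well (358,377). I'll nudge it slightly and lower it.

Request:
jog_arm(commands="0 0.08 0.05 0 0;0 0 0 0.7 0;0 0 0 0.6 0;0 0 0 0.4 0;0 0 0 0.3 0;0 0 0 0.2 0;0 0 0 0.05 0;0 0 0 0 0")

```text
time_s: 26.02
eef_pos: [0.4863, -0.0512, 0.0252]
eef_rot: [1.0, 0.0, -0.0, 0.0]
contact_force: [-1.7, -0.0, 3.1]
opening: 0.376
grip_force: 59.9
```

Request:
jog_arm(commands="0.6 0 0 0 0;0.6 0 0 0 0;0.6 0 0 0 0;0.6 0 0 0 0;0.6 0 0 -0.4 0;0.6 0 0 -1 0;0.6 0 0 -1 0;0.6 0 0 -1 0;0.6 0 0 -1 0;0.6 0 0 -1 0")

```text
time_s: 26.85
eef_pos: [0.486, -0.0511, 0.134]
eef_rot: [1.0, -0.0, 0.0, 0.0]
contact_force: [0.4, -0.6, -0.3]
opening: 0.599
grip_force: 0.0
```

Request:
jog_arm(commands="0.6 0 0 -1 0;0.6 0 0 -1 0;0.6 0 1 0 0;0.6 0 1 0 0;0.6 0 1 0 0;0.6 0 1 0 0;0.6 0 1 0 0;0.6 0 1 0 0;0.6 0 1 0 0;0.6 0 1 0 0")

```text
time_s: 27.68
eef_pos: [0.4859, -0.2121, 0.1731]
eef_rot: [1.0, -0.0, 0.0, 0.0]
contact_force: [0.2, -0.1, 0.9]
opening: 0.599
grip_force: 0.0
```

```bash
python3 - <<'E'
from h import *
a=robot.grab_frame("top")[160:260,160:420];b=robot.grab_frame("side")[130:290,220:440]
cv2.imwrite("pics/j.png",np.vstack([cv2.resize(a,(640,246),interpolation=cv2.INTER_CUBIC),cv2.resize(b,(482,350),interpolation=cv2.INTER_CUBIC).copy() if 0 else cv2.copyMakeBorder(cv2.resize(b,(480,350),interpolation=cv2.INTER_CUBIC),0,0,0,160,cv2.BORDER_CONSTANT)]))
E
```

```text
(no output)
```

View pics/j.png

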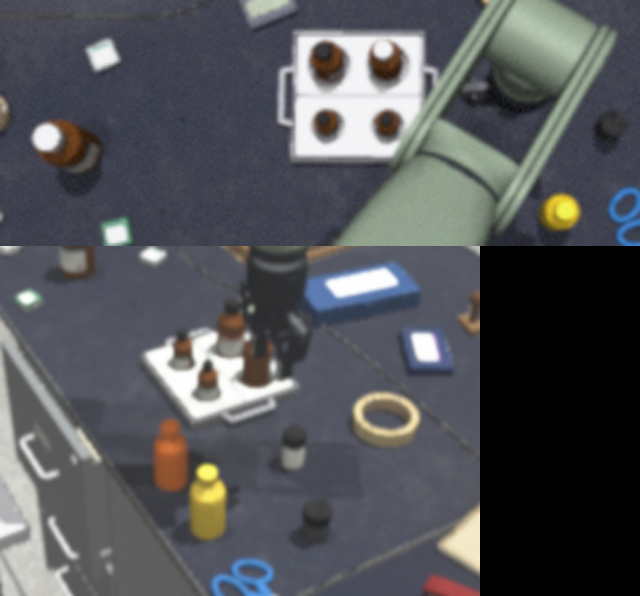

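Both views show all four brown bottles upright in their own wells. In the top view they are at (327,58), (385,58), (327,122) and (387,122). The large bottle, cans and look-alikes still stand where they were. I'm handing in.

```bash
python3 -c "
from rig import robot; print(robot.job_done())"
```

```text
the job is handed in; nothing more can be done
None
```

The caddy is filled and the job handed in at about 28 s of robot time: both medium brown bottles stand upright in the wide wells and both small ones in the narrow wells, with nothing else moved or tipped in the final pictures.

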